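# Set the tilting track by its plumb-needle angle gauge and hold it there

## Robot

A 7-joint arm with a two-finger parallel gripper is mounted at the origin on the work surface; the furniture and walls round the work are solid. World frame = base frame: x ahead of the robot, y to its left, z up, the work surface at z = 0. Lengths are in mm, angles in rad, forces in N, time in s.
With the tool pointing down it reaches from about 400 to 875 mm from the base axis. Payload 4.4 kg.
Tool frame: the origin (TCP) lies on the centre line of the jaws, within the pads' length; the fingertips stand 19 mm ahead of it and the grasp point (between the pads) is the TCP; z points along the fingers, y is the line along which they close (so a half turn about z gives the same grasp; the last joint's range is limited). The gripper opens to 85 mm and grips with 20 to 120 N. Pads are 22 mm wide; open, the fingers measure 114 mm over their backs; the gripper's body (76 mm by 85 mm) begins 54 mm behind the grasp point. The pads swing forward as they close: fully open they stand 13 mm farther back than shut.
Start: joints at [1.131, 0.628, 0.038, 1.517, -0.027, 0.996, -0.02], TCP at [237.378, -605.119, 250.313] pointing down, gripper open.
Joint ranges: [-3.06, 3.06], [-0.37, 2.12], [-1.25, 1.32], [0.18, 2.47], [-1.1, 4.24], [0.23, 1.98], [-2.94, 2.94]. Speed limits (rad/s): [2.57, 2.57, 3.14, 3.14, 3.14, 3.14, 3.14].

## Interface

Orientations are given as [roll, pitch, yaw] about the fixed x, y, z axes, in that order (R = Rz(yaw) Ry(pitch) Rx(roll)).
In Python, from cell import ctrl, viewer, silhouettes gives the robot as it stands.
- The arm moves only by the shell command python3 -m creep 'ROWS'. ROWS is JSON, a list of rows, each an object with "jaw": the gripper command: -1 is shut, 1 is fully open, values between are in proportion; "xyz": the shift along the tool's x, y, z in mm, a list of three; "angular": the turn, a rotation vector about the tool's x, y, z in rad, a list of three. In form: [{"jaw": jaw, "xyz": [tx, ty, tz], "angular": [rx, ry, rz]}, ...]. A call has 1 to 12 rows; each row is the pose to reach, as a shift and turn from the pose commanded when the call began, along the tool's axes at that moment; what a row does not reach only later rows make up. A row lasts 1/8 s, in which the tool goes at most 62.5 mm and 10.7 degrees, less where a joint would pass 70% of its speed; a pose out of reach is approached as far as the arm can. A call with a gripper value outside its range is refused whole. The fingers move at their own pace and stop on an object; the grip force is fixed at half the most. Time passes only in rows, so rows that repeat a pose let the fingers close. It gives the time, the measured TCP pose, the force, the opening and the grip force at its end, in the units of the state.
- ctrl.read_state(): the state, without advancing time (a new reading comes with each control period).
- viewer.get_image(name): name is "scene" or "top" or "wrist"; returns (picture, depth): 420x560x3 uint8, red, green, blue; 420x560 float32, mm along the optical axis (not along the pixel's ray), 0 where there is no reading.
- viewer.camera_model(name): a dict with "fx", "fy", "cx", "cy" (pixels), "dist" ([k1, k2, p1, p2, k3] as OpenCV has them; the pictures are not rectified), "T" (4x4, takes a point from camera to world coordinates). Camera axes: x right, y down, z forward; pixel columns grow to the right and rows downward; lengths in mm; the calibration is good to about 2 mm. A picture is of the moment at which its call begins: read the wrist's pose just before it. camera_model takes no time and is no camera call; for the wrist camera it gives the pose at the moment of the call.
- ctrl.finish_job(): hands the job in; it is judged then, once.
Trained networks look in the newest picture that a camera, given by its name, has taken for a name from the list of things; names that differ only in an ending like _2 or _b are one class to them, and where a whole thing is asked for, a point or a joint stands for the part that bears it (a point fixed in the world has none). Each returns a list of dicts, best first, with "score" (0 to 1); they miss things now and then, are a little off and sometimes report something else, mostly with a low value. They report only what shows in the picture. A call takes as long as a camera call.
- silhouettes(camera, target): "pixels" (420x560 bool, what is visible of it) and "xy" ([column, row] in pixels, amid what is visible of it).
The state is a dict: "clock": time; "qpos": joint angles; "qd": joint speeds; "tau": joint torques, N m; "eef_pos": TCP position; "tool_rot": TCP orientation; "force": force on the tool from outside, world axes, zero at the start; "torque": the same for the moment, N m; "width": finger opening in mm; "gripper_force": force on a finger pad.
Only numpy, scipy, OpenCV 4.12 (cv2) and the standard library are available. Lean on these libraries where they do the work, as an engineer would, in place of code of your own. Each camera call takes 0.05 s, during which the arm holds its last target. There are 200 camera calls.

## Task

Slide the plumb-needle angle gauge onto the T-rail of the tilting track from the hinge end, its dial facing away from the quadrant side, until it is home against the stop with the spring ball snapped in, and let go of it. Then lift the track by the bar across its free end until the swinging needle settles on the arrowhead index of the dial, and hold it there so that a partner could tighten the wing nut: finish while still gripping the bar. Leave the other things on the bench where they are.

Things in the scene. Friction and masses are not known exactly. Their poses are not given: they have to be found in the camera images.
- incline_base: base board (wood, 120 x 300 mm in x, y) of the tilting track, fixed to the bench; origin under its centre, z up. The aluminium track over it, 100 mm wide, is hinged at the -y end; its free end at +y bears the bar handle and a small pulley. Its top is 45 mm above the bench when level. A slotted steel quadrant, 130 mm high, stands at the +x side; its wing nut is loose and holds nothing
- track (a joint): tilt of the track, rad: 0 level (resting on the base), grows as the free (+y) end is lifted, up to 0.6. The hinge axis runs along the base's x at y -140, z 29 mm of the base frame. About 0.5 kg, turns freely, falls back when let go
- handle_bar (a point): middle of the round steel bar, 12 mm thick, across the track's free end, along the base's x: 88 mm clear between its posts; 262 mm from the hinge axis along the track, 61 mm above the axis, 45 mm above the track's top. To be pinched from above, fingers closing along the track; it may turn between the fingers. Axes as the track
- rail_mouth (a point): hinge-side open end of the steel T-rail on the track, 28 mm to the -x side of its middle line; point on the track's top, 56 mm from the hinge axis; axes as the track (y along it, away from the hinge). Neck 12 mm wide, 7 high; flange 24 wide, 5 thick, its top 12 above the track; the first 16 mm taper to 8 wide and 1.4 thick. 72 mm from the mouth a stop block 20 mm high
- home_seat (a point): point on the track's top below the spring ball, 47 mm from the rail's mouth. The ball stands 4 mm out of the flange and is pushed in by 2 to 4 N. When the gauge is home against the stop its origin is over this point (1.5 to 3 mm above the track). Axes as the track
- gauge: plumb-needle angle gauge, 39 x 88 x 125 mm, about 0.24 kg, standing upright on the bench; origin under the centre of its black shoe (39 x 50 x 21 mm), z up. Its dial looks to -x; turned as the track (x and y axes parallel) it slides along +y onto the rail. Grey housing above the shoe: 88 mm wide (y), x -12 to +8 mm, 20 to 98 mm high
- grip_tab (a point): the gauge's ribbed grip tab on top of the housing, 14 mm thick (x), 34 mm wide (y), from 98 to 125 mm above the underside; this point is in its middle, 113 mm above the underside: grip it here from above, fingers closing along the gauge's x
- needle (a joint): angle of the free-swinging needle on the dial, rad: 0 at the middle (gauge upright), grows toward the gauge's -y side as the track's free end is lifted, and equals the gauge's tilt once settled. It swings for one or two seconds after each motion (about 2.7 swings a second). Behind the bezel, cannot be touched
- needle_tip (a point): tip of the thin black needle with a brass disc, which hangs from a pivot on the dial 90 mm above the gauge's underside; 52 mm below the pivot
- index_tab (a joint): angle at which the arrowhead index is set on the dial, rad, same pivot, zero and direction as the needle; 0.21 to 0.44, different each time; stays as set and cannot be touched
- index_tip (a point): point of the dark steel arrowhead index, 54 mm from the pivot, below the graduation (marks 5 degrees apart, long ones 10 degrees apart)
- friction_block: bystander: light wooden block 50 x 85 x 33 mm with a small hook; origin under its centre
- mass_hanger: bystander: stack of brass slotted masses on a hanger, 36 mm across, 80 mm high; origin under its centre
- dry_cell_1: bystander: dry cell 14 x 48 x 14 mm, lying; origin under its centre
- shoe_notch (a point): centre of the shoe's roof, 10.5 mm above the gauge's underside, with the notch for the ball. The shoe is a channel open at both ends: 27 mm wide inside, between 4 and 10.5 mm high, over a 17 mm slot between two lips; 1.5 mm play to each side and 1.5 mm in height on the rail. Slide it on with its underside about 2 mm above the track; passing the ball takes 2 to 5 N

How it is judged:
By the outcome, as a careful person would: the job done as asked, in the order asked, and still so for the second after the job is handed in, while the arm keeps its last pose, push and grip.
It also fails if it takes over 61 s, if anything falls off the work surface, if the arm or the gripper's body presses on something with over 40 N, if the wrist force passes 120 N, or if a joint passes its speed limit or range.

## Working session

There is one attempt and no reset: what is moved stays moved. The work goes in short steps, Python scripts to look and compute and a shell command to move; the robot and the scene stay as the last step left them, time stands still between calls to the robot, and variables do not carry over. Pictures are saved under pics/ and viewed, at most 10 in all, crops included, and the job is handed in when it is done.

```bash
ls; mkdir -p pics; cat > h.py <<'E'
import numpy as np,cv2,json
from cell import ctrl,viewer,silhouettes
from scipy.spatial.transform import Rotation as R
def cloud(cam,depth,mask,model=None):
    m=model or viewer.camera_model(cam)
    K=np.array([[m['fx'],0,m['cx']],[0,m['fy'],m['cy']],[0,0,1]]);
    v,u=np.nonzero(mask&(depth>0))
    p=cv2.undistortPoints(np.stack([u,v],1).astype(float).reshape(-1,1,2),K,np.array(m['dist'])).reshape(-1,2)
    z=depth[v,u]; P=np.c_[p*z[:,None],z,np.ones(len(z))]
    return (np.array(m['T'])@P.T).T[:,:3]
def proj(m,P):
    T=np.linalg.inv(np.array(m['T'])); K=np.array([[m['fx'],0,m['cx']],[0,m['fy'],m['cy']],[0,0,1]])
    q=cv2.projectPoints(np.atleast_2d(P).astype(float),cv2.Rodrigues(T[:3,:3])[0],T[:3,3],K,np.array(m['dist']))[0]
    return q.reshape(-1,2)
E
python3 - <<'E'
from h import *
im={}
for c in ['scene','top']:
    im[c],d=viewer.get_image(c); np.save(f'{c}_d.npy',d); m=viewer.camera_model(c)
    print(c,np.round(np.array(m['T']),2).tolist())
    for n in ['gauge','incline_base','track','handle_bar','rail_mouth','home_seat','grip_tab','friction_block','mass_hanger','dry_cell_1','index_tip','shoe_notch']:
        for r in silhouettes(c,n)[:1]:
            P=cloud(c,d,r['pixels'])
            if len(P): print(n,round(r['score'],2),np.round(r['xy']),len(P),'med',np.round(np.median(P,0)),'lo',np.round(np.percentile(P,3,0)),'hi',np.round(np.percentile(P,97,0)))
    cv2.imwrite(f'pics/{c}0.png',im[c][:,:,::-1])
print(ctrl.read_state())
cv2.imwrite('pics/both.png',cv2.resize(np.vstack([im['scene'],im['top']])[:,:,::-1],(400,600)))
E
```

```text
pics
scene [[0.89, -0.33, 0.32, 232.43], [-0.46, -0.65, 0.6, -448.26], [0.01, -0.68, -0.73, 696.55], [0.0, 0.0, 0.0, 1.0]]
gauge 0.76 [202. 167.] 988 med [406. 288.  60.] lo [386. 253.  -1.] hi [437. 332. 123.]
incline_base 0.92 [312. 238.] 7237 med [530. -18.  44.] lo [ 442. -142.   12.] hi [623. 121.  94.]
track 0.68 [201. 167.] 884 med [405. 287.  62.] lo [387. 252.   4.] hi [426. 330. 122.]
handle_bar 0.73 [302. 236.] 5362 med [531.  -7.  45.] lo [ 448. -126.   31.] hi [616. 124.  91.]
rail_mouth 0.97 [305. 234.] 5381 med [530.  -9.  45.] lo [ 448. -127.   29.] hi [615. 124.  91.]
home_seat 0.92 [305. 237.] 5292 med [530.  -7.  45.] lo [ 449. -126.   32.] hi [613. 125.  91.]
grip_tab 0.83 [203. 163.] 933 med [406. 287.  65.] lo [386. 253.   6.] hi [429. 331. 123.]
friction_block 0.8 [232. 251.] 1033 med [383.  35.  31.] lo [344.  11.   2.] hi [423.  73.  34.]
mass_hanger 0.74 [212. 223.] 241 med [374. 137.  25.] lo [361. 129.  -1.] hi [390. 158.  35.]
dry_cell_1 0.54 [278. 288.] 141 med [426. -82.  12.] lo [405. -90.   7.] hi [447. -72.  15.]
shoe_notch 0.63 [201. 168.] 949 med [
[... 1193 characters left out ...]
7. 332. 126.]
{'clock': 1.3, 'qpos': array([ 1.13119299,  0.62838177,  0.03848967,  1.51743016, -0.0269763 ,
        0.99631515, -0.020024  ]), 'qd': array([ 0.0012924 , -0.00152373, -0.00088682, -0.00062808,  0.00121455,
        0.00054526, -0.00168439]), 'tau': array([ 1.49485873e-03, -5.63272011e+01,  1.22583646e+00, -1.93781680e+01,
        1.08485410e-02,  1.67291470e-03,  1.25728181e-05]), 'eef_pos': array([ 237.37423863, -605.09952366,  250.31538928]), 'tool_rot': array([-3.14157575e+00, -2.25577349e-05,  3.73774876e-01]), 'force': array([ 0.24771438, -0.15787082, -0.12735379]), 'torque': array([ 0.02819433,  0.00229054, -0.03957198]), 'gripper_force': 0.0, 'width': 85.40031950511967}
```

View pics/scene0.png

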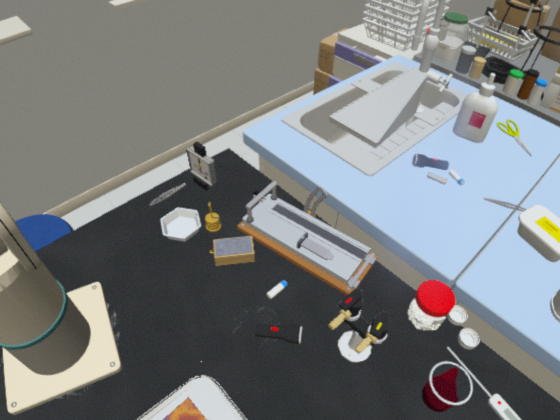

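View pics/top0.png

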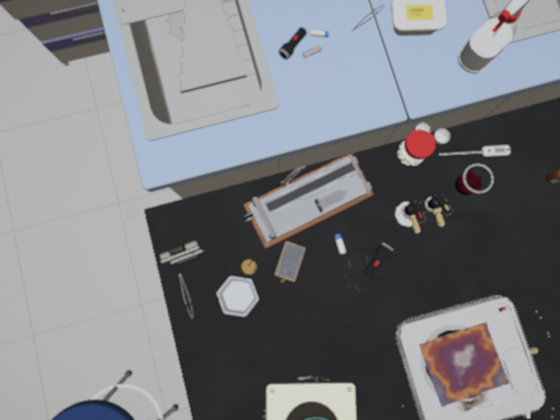

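```bash
cat >> h.py <<'E'
def rows(p,yaw,st=None):
    s=st or ctrl.read_state(); R0=R.from_euler('xyz',s['tool_rot'])
    Rt=R.from_euler('xyz',[np.pi,0,yaw])
    print('xyz',np.round(R0.inv().apply(np.array(p)-s['eef_pos']),1),'ang',np.round((R0.inv()*Rt).as_rotvec(),3))
E
python3 - <<'E'
from h import *
d=np.load('top_d.npy'); P=cloud('top',d,np.ones_like(d,bool))
def rect(lo,hi,x0,x1,y0,y1,n):
    Q=P[(P[:,0]>x0)&(P[:,0]<x1)&(P[:,1]>y0)&(P[:,1]<y1)&(P[:,2]>lo)&(P[:,2]<hi)]
    print(n,len(Q),np.round(cv2.minAreaRect(Q[:,:2].astype(np.float32)),2).tolist() if 0 else cv2.minAreaRect(Q[:,:2].astype(np.float32)), Q.mean(0).round(1)); return Q
rect(110,140,350,450,230,350,'tab'); rect(85,107,350,450,230,350,'housing')
rect(41,50,430,640,-170,150,'tracktop')
Q=rect(80,110,430,640,40,170,'bar')
rect(55,60,430,640,-170,50,'rail')
for y in range(-100,200,50):
    print(y,[int(np.median(P[(abs(P[:,0]-x)<5)&(abs(P[:,1]-y)<5)][:,2])) if ((abs(P[:,0]-x)<5)&(abs(P[:,1]-y)<5)).any() else None for x in range(560,760,20)])
m=viewer.camera_model('wrist'); print(np.round(m['T'],2).tolist())
rows([600,-200,320],1.87); rows([404,290,280],1.87)
E
```

```text
tab 118 ((409.96795654296875, 295.42230224609375), (15.130873680114746, 33.49666976928711), 24.119417190551758) [409.3 294.3 122.8]
housing 247 ((408.3226318359375, 294.406982421875), (20.01936912536621, 86.29478454589844), 21.049633026123047) [407.1 292.1  96.8]
tracktop 3935 ((574.1873779296875, 26.456939697265625), (197.11758422851562, 289.7697448730469), 26.480995178222656) [538.2  -1.4  45.4]
bar 249 ((516.6928100585938, 94.64939880371094), (71.2505874633789, 145.20321655273438), 74.32057189941406) [490.2  99.6  94.5]
rail 215 ((535.4881591796875, -20.714706420898438), (140.47381591796875, 60.92052459716797), 77.9688720703125) [532.2 -59.1  57.2]
-100 [44, 45, 47, 45, 35, -4, None, 60, -146, 60]
-50 [44, 45, 45, 22, -1, None, 57, 59, 60, 59]
0 [45, 46, 22, 0, None, 43, 60, -154, 59, 59]
50 [46, 87, 0, -2, None, 58, -122, 60, 59, 58]
100 [0, 0, 0, None, 54, 59, 59, 59, 60, 59]
150 [0, 0, None, 42, 59, -156, 60, 60, 60, 66]
[[0.36, -0.9, -0.25, 300.84], [-0.93, -0.35, -0.1, -581.68], [-0.0, 0.27, -0.96, 372.96], [0.0, 0.0, 0.0, 1.0]]
xyz [ 485.5 -244.7  -69.7] ang [ 0.    -0.    -1.496]
xyz [ 482.  -772.5  -29.7] ang [ 0.    -0.    -1.496]
```

```bash
python3 -m creep '[{"jaw":1,"xyz":[485,-245,-70],"angular":[0,0,-1.58]},{"jaw":1,"xyz":[485,-245,-70],"angular":[0,0,-1.58]},{"jaw":1,"xyz":[485,-245,-70],"angular":[0,0,-1.58]},{"jaw":1,"xyz":[485,-245,-70],"angular":[0,0,-1.58]},{"jaw":1,"xyz":[485,-245,-70],"angular":[0,0,-1.58]},{"jaw":1,"xyz":[485,-245,-70],"angular":[0,0,-1.58]},{"jaw":1,"xyz":[485,-245,-70],"angular":[0,0,-1.58]},{"jaw":1,"xyz":[485,-245,-70],"angular":[0,0,-1.58]},{"jaw":1,"xyz":[485,-245,-70],"angular":[0,0,-1.58]},{"jaw":1,"xyz":[485,-245,-70],"angular":[0,0,-1.58]}]'
python3 - <<'E'
from h import *
print(ctrl.read_state()['qpos']); rows([408,294,260],1.95)
E
```

```text
clock: 2.55
eef_pos: [602.3, -194.6, 320.8]
tool_rot: [3.138, -0.002, 1.962]
force: [-0.4, -0.6, 0.0]
width: 85.1
gripper_force: 0.0
[ 0.51967218  0.56539757 -0.420997    1.46878899  0.23766427  1.1561014
  0.45226877]
xyz [525.7   6.3  61.8] ang [ 0.004 -0.002  0.012]
```

```bash
python3 -m creep '[{"jaw":1,"xyz":[526,6,62],"angular":[0,0,0.0]},{"jaw":1,"xyz":[526,6,62],"angular":[0,0,0.0]},{"jaw":1,"xyz":[526,6,62],"angular":[0,0,0.0]},{"jaw":1,"xyz":[526,6,62],"angular":[0,0,0.0]},{"jaw":1,"xyz":[526,6,62],"angular":[0,0,0.0]},{"jaw":1,"xyz":[526,6,62],"angular":[0,0,0.0]},{"jaw":1,"xyz":[526,6,62],"angular":[0,0,0.0]},{"jaw":1,"xyz":[526,6,62],"angular":[0,0,0.0]},{"jaw":1,"xyz":[526,6,62],"angular":[0,0,0.0]},{"jaw":1,"xyz":[526,6,62],"angular":[0,0,0.0]},{"jaw":1,"xyz":[526,6,62],"angular":[0,0,0.0]}]'
python3 - <<'E'
from h import *
i,d=viewer.get_image('wrist'); m=viewer.camera_model('wrist'); cv2.imwrite('pics/w1.png',i[:,:,::-1])
P=cloud('wrist',d,np.ones_like(d,bool),m); P=P[(abs(P[:,0]-408)<70)&(abs(P[:,1]-294)<70)]
for n,lo,hi in [('tab',112,140),('house',92,106),('mid',40,92)]:
    Q=P[(P[:,2]>lo)&(P[:,2]<hi)]; 
    if len(Q)>5: print(n,len(Q),cv2.minAreaRect(Q[:,:2].astype(np.float32)),Q.mean(0).round(1),np.percentile(Q[:,2],[5,50,95]))
print(ctrl.read_state()['eef_pos'],ctrl.read_state()['tool_rot'])
np.savez('w1.npz',d=d,T=m['T'])
E
```

```text
clock: 3.92
eef_pos: [409.3, 288.3, 258.2]
tool_rot: [-3.141, 0.002, 1.951]
force: [0.6, -0.2, -0.6]
width: 85.5
gripper_force: 0.0
tab 959 ((409.5936584472656, 295.15789794921875), (14.611618041992188, 33.465293884277344), 21.692548751831055) [409. 296. 123.] [118.39450197 123.54172493 124.85314661]
house 1695 ((407.8310852050781, 293.4337463378906), (19.709735870361328, 87.04949951171875), 20.78546905517578) [404.6 298.3  96.5] [93.68674573 96.55873452 98.11369367]
mid 91 ((410.31207275390625, 296.0682678222656), (18.65302276611328, 86.10340881347656), 25.46176528930664) [393.5 330.2  71.3] [43.74699527 74.66668659 91.68390663]
[409.46955959 288.08685172 258.25405226] [-3.14143248e+00  1.55318885e-03  1.95047665e+00]
```

View pics/w1.png

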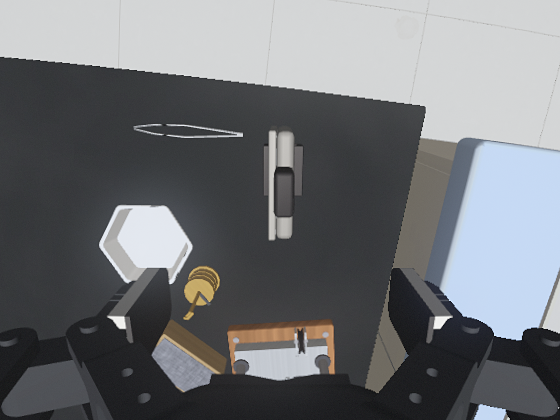

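```bash
python3 -m creep '[{"jaw":1,"xyz":[6.5,2.5,50],"angular":[0,0,0.01]},{"jaw":1,"xyz":[6.5,2.5,100],"angular":[0,0,0.01]},{"jaw":1,"xyz":[6.5,2.5,115],"angular":[0,0,0.01]}]'
python3 - <<'E'
from h import *
rows([409.5,295,121],1.941)
E
```

```text
clock: 4.35
eef_pos: [408.0, 294.3, 141.2]
tool_rot: [-3.137, 0.002, 1.941]
force: [0.8, 0.1, 1.0]
width: 85.4
gripper_force: 0.0
xyz [ 0.2  1.7 20.2] ang [-0.004  0.002  0.   ]
```

```bash
python3 -m creep '[{"jaw":1,"xyz":[0,1.5,20],"angular":[0,0,0]},{"jaw":-0.4,"xyz":[0,1.5,20],"angular":[0,0,0]},{"jaw":-1,"xyz":[0,1.5,20],"angular":[0,0,0]},{"jaw":-1,"xyz":[0,1.5,20],"angular":[0,0,0]},{"jaw":-1,"xyz":[0,1.5,20],"angular":[0,0,0]},{"jaw":-1,"xyz":[0,1.5,20],"angular":[0,0,0]},{"jaw":-1,"xyz":[0,1.5,20],"angular":[0,0,0]},{"jaw":-1,"xyz":[0,1.5,20],"angular":[0,0,0]}]'
```

```text
clock: 5.35
eef_pos: [409.7, 297.7, 124.2]
tool_rot: [3.141, 0.0, 1.944]
force: [-1.1, -0.8, 6.2]
width: 13.0
gripper_force: 58.8
```

```bash
python3 -m creep '[{"jaw":-1,"xyz":[0,0,-40],"angular":[0,0,0]},{"jaw":-1,"xyz":[0,0,-90],"angular":[0,0,0]},{"jaw":-1,"xyz":[0,0,-130],"angular":[0,0,0]}]'
python3 - <<'E'
from h import *
for c in ['top','scene']:
    d=np.load(f'{c}_d.npy'); P=cloud(c,d,np.ones_like(d,bool))
    P=P[(P[:,0]>430)&(P[:,0]<640)&(abs(P[:,1])<170)]
    a=0.37; C=np.array([533,0.])
    for _ in range(6):
        L=np.c_[(P[:,0]-C[0])*np.cos(a)+(P[:,1]-C[1])*np.sin(a),-(P[:,0]-C[0])*np.sin(a)+(P[:,1]-C[1])*np.cos(a),P[:,2]]
        # silhouettes of board: z 8..50, edges in lateral direction by y bins
        S=L[(L[:,2]>41)&(L[:,2]<49)&(abs(L[:,0])<56)&(abs(L[:,1])<160)]
        ys=np.arange(-110,100,10); e=[]
        for y in ys:
            q=S[abs(S[:,1]-y)<5][:,0]
            if len(q)>8:e.append((y,q.min(),q.max()))
        e=np.array(e); f0=np.polyfit(e[:,0],e[:,1],1); f1=np.polyfit(e[:,0],e[:,2],1)
        da=-(f0[0]+f1[0])/2; off=(f0[1]+f1[1])/2
        B=L[(L[:,2]>86)&(L[:,2]<100)&(abs(L[:,0])<40)&(L[:,1]>90)]
        C=C+off*np.array([np.cos(a),np.sin(a)])
        if len(B): C=C+(np.median(B[:,1])-122)*np.array([-np.sin(a),np.cos(a)])
        a+=da
    print(c,C,a,'slopes',f0,f1,'bar',len(B),np.median(B,0) if len(B) else 0,B.min(0),B.max(0))
    T=L[(L[:,2]>54)&(L[:,2]<61)&(abs(L[:,0]+28)<20)&(L[:,1]<-20)]; print('rail',len(T),T.min(0),T.max(0),np.median(T,0)); 
    T=L[(L[:,2]>62)&(L[:,2]<70)&(abs(L[:,0]+28)<25)&(abs(L[:,1])<30)]; print('stop',len(T),np.median(T,0) if len(T) else 0)
    print('tracktop z',np.median(S[:,2]),'yrange',S[:,1].min(),S[:,1].max())
    M=lambda x,y:C+np.array([x*np.cos(a)-y*np.sin(a),x*np.sin(a)+y*np.cos(a)])
    print('mouth',M(-28,-84),'home',M(-28,-37),'pre',M(-28,-124),'bar',M(0,122))
s=ctrl.read_state(); print(s['eef_pos'],s['tool_rot'],s['force'])
E
```

```text
clock: 5.72
eef_pos: [409.5, 297.6, 255.0]
tool_rot: [3.141, -0.0, 1.944]
force: [0.2, -0.2, -4.1]
width: 12.8
gripper_force: 59.7
top [537.74266858  -5.60643862] 0.4481744830676495 slopes [-5.85206886e-03 -4.99677475e+01] [4.72240972e-03 4.99970183e+01] bar 187 [-1.20593584e-01  1.21978513e+02  9.44954957e+01] [-39.48555118 115.69090168  86.41882306] [ 39.74239524 127.34923304  99.89215407]
rail 228 [-40.04922438 -84.8590862   54.00432013] [-15.99046318 -20.35299801  60.84802488] [-28.08679409 -49.70711366  56.94284774]
stop 43 [-28.68476833  -9.26770812  65.23218837]
tracktop z 45.319436423061234 yrange -132.66011216476647 157.54779857027057
mouth [548.90692512 -93.44355706] home [528.54083677 -51.08529405] pre [ 566.23976628 -129.4931426 ] bar [484.87750306 104.34479728]
scene [538.75163224  -6.17209913] 0.45051355183045133 slopes [-5.57932268e-04 -5.03513097e+01] [5.57932364e-04 5.03513096e+01] bar 165 [ -1.65658724 122.00000156  93.70290094] [-39.27842698 118.07365083  86.72338907] [ 39.69997653 130.38073722  97.39002245]
rail 264 [-40.60625985 -81.2886729   54.03663904] [-14.65504334 -20.37049606  60.74465107] [-28.86941354 -48.50885602  56.46895062]
stop 49 [-29.03501724  -6.30139253  64.35637145]
tracktop z 44.69841337289108 yrange -130.73397872071183 145.5422608798931
mouth [550.12131512 -93.98286334] home [529.65620368 -51.67235384] pre [ 567.53843124 -129.99180759] bar [485.62942808 103.65518084]
[409.53125648 297.61018474 255.04693397] [ 3.14118272e+00 -1.47884068e-04  1.94400547e+00] [ 0.17269956 -0.19293266 -4.05855177]
```

```bash
python3 -m creep '[{"jaw":-1,"xyz":[0,0,-35],"angular":[0,0,0]},{"jaw":-1,"xyz":[0,0,-35],"angular":[0,0,-0.076]}]'
python3 - <<'E'
from h import *
rows([571.2,-138.7,250],2.02);
d=np.load('top_d.npy'); P=cloud('top',d,np.ones_like(d,bool))
for c in ['top','scene']:
  d=np.load(f'{c}_d.npy'); P=cloud(c,d,np.ones_like(d,bool))
  Q=P[(np.hypot(P[:,0]-571,P[:,1]+139)<140)&(P[:,2]>70)]
  for q in sorted({(int(p[0]//25*25),int(p[1]//25*25)) for p in Q}): 
    k=(Q[:,0]//25*25==q[0])&(Q[:,1]//25*25==q[1]); print(c,q,int(Q[k][:,2].max()),end='; ')
E
```

```text
clock: 5.98
eef_pos: [410.6, 298.7, 291.2]
tool_rot: [3.136, -0.001, 2.022]
force: [-0.2, 0.6, -3.5]
width: 12.8
gripper_force: 59.7
xyz [-463.7  -46.3   40.6] ang [ 0.006 -0.001  0.002]
top (450, -250) 162; top (450, -225) 161; top (475, -250) 160; top (475, -225) 159; top (500, -275) 120; top (500, -250) 159; top (500, -225) 158; top (600, -275) 83; top (625, -275) 88; top (625, -250) 88; top (650, -275) 83; top (650, -250) 87; scene (450, -250) 159; scene (450, -225) 158; scene (475, -275) 92; scene (475, -250) 161; scene (475, -225) 158; scene (500, -275) 102; scene (500, -250) 156; scene (500, -225) 157; scene (600, -275) 84; scene (625, -275) 85; scene (625, -250) 84; scene (650, -275) 82; scene (650, -250) 85;
```

```bash
python3 -m creep '[{"jaw":-1,"xyz":[-464,-46,0],"angular":[0,0,0]},{"jaw":-1,"xyz":[-464,-46,0],"angular":[0,0,0]},{"jaw":-1,"xyz":[-464,-46,0],"angular":[0,0,0]},{"jaw":-1,"xyz":[-464,-46,0],"angular":[0,0,0]},{"jaw":-1,"xyz":[-464,-46,0],"angular":[0,0,0]},{"jaw":-1,"xyz":[-464,-46,0],"angular":[0,0,0]},{"jaw":-1,"xyz":[-464,-46,0],"angular":[0,0,0]},{"jaw":-1,"xyz":[-464,-46,0],"angular":[0,0,0]},{"jaw":-1,"xyz":[-464,-46,60],"angular":[0,0,0]},{"jaw":-1,"xyz":[-464,-46,80],"angular":[0,0,0]},{"jaw":-1,"xyz":[-464,-46,80],"angular":[0,0,0]}]'
python3 - <<'E'
from h import *
i,d=viewer.get_image('wrist'); m=viewer.camera_model('wrist'); cv2.imwrite('pics/w2.png',i[:,:,::-1])
s=ctrl.read_state(); print(s['eef_pos'],s['tool_rot'],s['qpos'])
P=cloud('wrist',d,np.ones_like(d,bool),m); a=.449; C=np.array([538.2,-5.9])
L=np.c_[(P[:,0]-C[0])*np.cos(a)+(P[:,1]-C[1])*np.sin(a),-(P[:,0]-C[0])*np.sin(a)+(P[:,1]-C[1])*np.cos(a),P[:,2]]
T=L[(L[:,2]>54.5)&(L[:,2]<60)&(abs(L[:,0]+28)<20)&(L[:,1]<-14)&(L[:,1]>-90)]
for y in range(-85,-15,8):
    q=T[abs(T[:,1]-y)<4]
    if len(q)>4: print(y,len(q),q[:,0].min().round(1),q[:,0].max().round(1),np.median(q[:,2]).round(1))
q=L[(abs(L[:,2]-45)<4)&(abs(L[:,0])<45)&(abs(L[:,1])<100)]; print('tracktop',np.median(q[:,2]))
g=s['eef_pos']; G=P[(np.hypot(P[:,0]-g[0],P[:,1]-g[1])<65)&(P[:,2]>g[2]-130)]
l=L[(np.hypot(P[:,0]-g[0],P[:,1]-g[1])<65)&(P[:,2]>g[2]-130)]
print('gauge z-tcp / local', [(z,len(k),k.min(0).round(1).tolist(),k.max(0).round(1).tolist()) for z in range(-130,20,15) for k in [np.c_[l[:,:2],l[:,2]-g[2]][(l[:,2]-g[2]>=z)&(l[:,2]-g[2]<z+15)]] if len(k)>5])
tl=[(g[0]-C[0])*np.cos(a)+(g[1]-C[1])*np.sin(a),-(g[0]-C[0])*np.sin(a)+(g[1]-C[1])*np.cos(a)]; print('tcp local',tl)
E
```

```text
clock: 7.35
eef_pos: [567.9, -140.1, 206.4]
tool_rot: [-3.138, -0.003, 2.02]
force: [0.2, -0.2, -2.1]
width: 12.7
gripper_force: 59.7
[ 569.33255912 -140.12915234  208.04823977] [-3.14063617e+00 -9.00547678e-04  2.02007823e+00] [ 0.45698233  0.61435393 -0.41555316  1.73679198  0.31241771  0.85763111
  0.35165069]
-85 81 -31.4 -20.5 56.0
-77 242 -35.6 -16.9 56.7
-69 386 -37.8 -14.2 57.4
-61 403 -37.7 -14.2 57.5
-53 374 -37.7 -14.3 57.5
-45 412 -38.3 -14.5 57.7
-37 301 -38.3 -14.6 57.8
-29 427 -38.3 -14.7 57.5
-21 429 -38.2 -14.0 57.5
tracktop 45.969630810398456
gauge z-tcp / local [(-130, 30, [-50.7, -113.5, -124.8], [-12.4, -111.7, -115.4]), (-115, 1085, [-51.1, -160.6, -114.4], [-12.0, -93.6, -100.0]), (-100, 86, [-42.8, -97.5, -100.0], [-23.6, -93.4, -85.0]), (-85, 109, [-42.9, -98.0, -85.0], [-23.3, -93.0, -70.2]), (-70, 157, [-42.8, -97.9, -69.8], [-23.3, -92.9, -55.1]), (-55, 198, [-42.7, -97.8, -55.0], [-23.4, -92.9, -40.0]), (-40, 3759, [-43.1, -181.1, -40.0], [-23.0, -93.0, -25.0]), (-25, 742, [-49.8, -129.3, -25.0], [-11.8, -119.6, -10.0]), (-10, 4307, [-50.8, -154.2, -10.0], [-10.6, -119.8, 5.0]), (5, 1973, [-50.7, -147.1, 5.0], [-8.6, -123.3, 20.0])]
tcp local [np.float64(-30.21740929831592), np.float64(-134.43812610547607)]
```

View pics/w2.png

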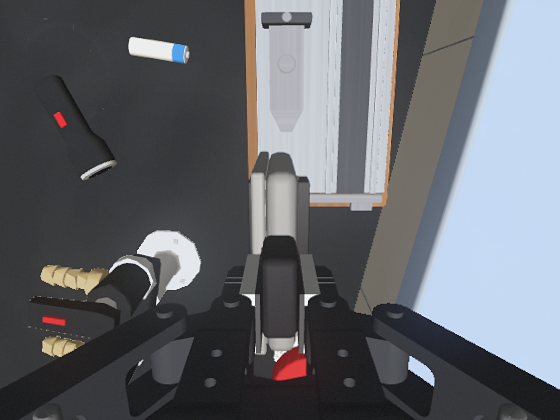

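```bash
python3 -m creep '[{"jaw":-1,"xyz":[0,5,30],"angular":[0,0,0]},{"jaw":-1,"xyz":[0,5,37],"angular":[0,0,0]},{"jaw":-1,"xyz":[0,5,37],"angular":[0,0,0]},{"jaw":-1,"xyz":[0,5,37],"angular":[0,0,0]}]'
cat >> h.py <<'E'
def loc(p,a=.449,C=(538.2,-5.9)):
    x,y=p[0]-C[0],p[1]-C[1]; return round(x*np.cos(a)+y*np.sin(a),2),round(-x*np.sin(a)+y*np.cos(a),2),round(p[2],2)
E
python3 - <<'E'
from h import *
i,d=viewer.get_image('wrist'); m=viewer.camera_model('wrist')
s=ctrl.read_state(); print(s['eef_pos'],loc(s['eef_pos']),s['tool_rot'])
P=cloud('wrist',d,np.ones_like(d,bool),m); L=np.array([loc(p) for p in P])
def st(n,q):
    print(n,len(q),q.min(0).round(1),q.max(0).round(1),np.median(q,0).round(1)) if len(q)>4 else 0
st('rail',L[(L[:,2]>54.5)&(L[:,2]<60)&(abs(L[:,0]+28)<20)&(L[:,1]<-30)&(L[:,1]>-60)])
h=s['eef_pos'][2]
st('shoe',L[(abs(L[:,2]-h+103)<6)&(abs(L[:,0]+28)<30)&(L[:,1]<-108)&(L[:,1]>-120)])
st('house front',L[(L[:,2]-h>-80)&(L[:,2]-h<-35)&(abs(L[:,0]+28)<30)&(L[:,1]<-88)&(L[:,1]>-105)])
E
```

```text
clock: 7.9
eef_pos: [574.9, -138.3, 172.7]
tool_rot: [3.14, 0.001, 2.02]
force: [0.1, 0.3, -2.3]
width: 12.8
gripper_force: 59.6
[ 574.88407899 -138.31163741  172.60933551] (np.float64(-24.43), np.float64(-135.21), np.float64(172.61)) [3.13991751e+00 1.41680484e-03 2.01959625e+00]
rail 1983 [-40.3 -60.   54.5] [-15.9 -30.1  60. ] [-28.2 -44.7  56.2]
shoe 183 [ -44.6 -120.    64.2] [  -6.2 -112.9   70.2] [ -10.8 -116.2   68.1]
house front 511 [-36.8 -98.9  92.8] [-17.2 -93.6 137.5] [-27.6 -94.3 119.8]
```

```bash
python3 -m creep '[{"jaw":-1,"xyz":[0,-3,0.7],"angular":[0,0,0]},{"jaw":-1,"xyz":[10,-3,0.7],"angular":[0,0,0]},{"jaw":-1,"xyz":[20,-3,0.7],"angular":[0,0,0]},{"jaw":-1,"xyz":[30,-3,0.7],"angular":[0,0,0]},{"jaw":-1,"xyz":[38,-3,0.7],"angular":[0,0,0]},{"jaw":-1,"xyz":[38,-3,0.7],"angular":[0,0,0]}]'; python3 -c "
from h import *
s=ctrl.read_state();print(loc(s['eef_pos']),s['force'],s['torque'])"
```

```text
clock: 8.7
eef_pos: [554.8, -104.2, 170.7]
tool_rot: [-3.142, -0.0, 2.021]
force: [-0.5, -0.1, -2.8]
width: 12.6
gripper_force: 59.7
(np.float64(-27.74), np.float64(-95.7), np.float64(170.71)) [-0.45684215 -0.13898129 -2.81747196] [-0.03369832 -0.03338906  0.0058485 ]
```

```bash
python3 -m creep '[{"jaw":-1,"xyz":[7,0,-0.5],"angular":[0,0,0]},{"jaw":-1,"xyz":[14,0,-0.5],"angular":[0,0,0]},{"jaw":-1,"xyz":[21,0,-0.5],"angular":[0,0,0]},{"jaw":-1,"xyz":[21,0,-0.5],"angular":[0,0,0]}]'; python3 - <<'E'
from h import *
s=ctrl.read_state();print(loc(s['eef_pos']),s['force'],s['torque'])
i,d=viewer.get_image('wrist'); m=viewer.camera_model('wrist');cv2.imwrite('pics/w3.png',i[:,:,::-1])
P=cloud('wrist',d,np.ones_like(d,bool),m); L=np.array([loc(p) for p in P])
def st(n,q):
    print(n,len(q),q.min(0).round(1),q.max(0).round(1),np.median(q,0).round(1)) if len(q)>4 else 0
st('rail',L[(L[:,2]>54.5)&(L[:,2]<59)&(abs(L[:,0]+28)<20)&(L[:,1]<-15)&(L[:,1]>-48)])
st('house front',L[(L[:,2]>92)&(L[:,2]<137)&(abs(L[:,0]+28)<30)&(L[:,1]<-30)&(L[:,1]>-60)])
st('track',L[(abs(L[:,2]-45)<4)&(abs(L[:,0]-10)<30)&(L[:,1]<60)&(L[:,1]>-40)])
E
```

```text
clock: 9.2
eef_pos: [545.6, -85.4, 171.2]
tool_rot: [3.142, -0.0, 2.021]
force: [-0.2, 0.1, -1.9]
width: 12.4
gripper_force: 59.7
(np.float64(-27.81), np.float64(-74.86), np.float64(171.2)) [-0.21279681  0.06303213 -1.9089539 ] [ 0.04088521 -0.00531184  0.0242493 ]
rail 1408 [-40.1 -48.   54.5] [-16.  -15.2  59. ] [-26.9 -26.4  56.1]
house front 529 [-40.3 -39.2  92. ] [-20.7 -33.9 137. ] [-31.1 -34.5 118.9]
track 14145 [-20.  -40.   41.5] [40.  56.5 48.9] [11.3 12.7 44.5]
```

View pics/w3.png

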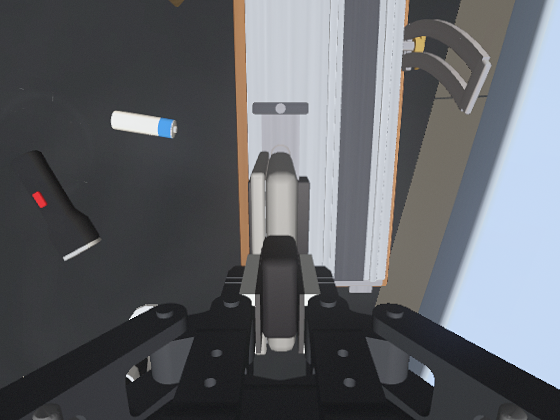

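```bash
python3 -m creep '[{"jaw":-1,"xyz":[9,0,0],"angular":[0,0,0]},{"jaw":-1,"xyz":[18,0,0],"angular":[0,0,0]},{"jaw":-1,"xyz":[26,0,0],"angular":[0,0,0]},{"jaw":-1,"xyz":[33,0,0],"angular":[0,0,0]},{"jaw":-1,"xyz":[36,0,0],"angular":[0,0,0]},{"jaw":-1,"xyz":[36,0,0],"angular":[0,0,0]}]'; python3 -c "
from h import *
s=ctrl.read_state();print(loc(s['eef_pos']),s['force'],s['torque'])"
```

```text
clock: 10.0
eef_pos: [530.0, -53.1, 171.2]
tool_rot: [-3.142, -0.001, 2.02]
force: [-0.9, 1.0, -1.3]
width: 12.5
gripper_force: 60.0
(np.float64(-27.84), np.float64(-38.97), np.float64(171.19)) [-0.91400661  1.04968868 -1.2727061 ] [ 0.34858842  0.19127065 -0.01375029]
```

```bash
python3 -m creep '[{"jaw":-1,"xyz":[3,0,0],"angular":[0,0,0]},{"jaw":-1,"xyz":[5,0,0],"angular":[0,0,0]},{"jaw":-1,"xyz":[6.5,0,0],"angular":[0,0,0]},{"jaw":-1,"xyz":[6.5,0,0],"angular":[0,0,0]}]'; python3 -c "
from h import *
s=ctrl.read_state();print(loc(s['eef_pos']),s['force'],s['torque'])"
```

```text
clock: 10.5
eef_pos: [527.5, -48.5, 171.1]
tool_rot: [-3.141, 0.001, 2.019]
force: [0.7, -0.7, -1.6]
width: 12.5
gripper_force: 59.7
(np.float64(-28.11), np.float64(-33.79), np.float64(171.06)) [ 0.72980689 -0.73720454 -1.60894574] [-0.27573437 -0.07606298 -0.00427834]
```

```bash
python3 -m creep '[{"jaw":-1,"xyz":[2,0,0],"angular":[0,0,0]},{"jaw":-1,"xyz":[4,0,0],"angular":[0,0,0]},{"jaw":-1,"xyz":[4,0,0],"angular":[0,0,0]}]'; python3 - <<'E'
from h import *
s=ctrl.read_state();print(loc(s['eef_pos']),s['force'],s['torque'])
i,d=viewer.get_image('wrist'); m=viewer.camera_model('wrist');cv2.imwrite('pics/w4.png',i[:,:,::-1])
P=cloud('wrist',d,np.ones_like(d,bool),m); L=np.array([loc(p) for p in P])
def st(n,q):
    print(n,len(q),q.min(0).round(1),q.max(0).round(1),np.median(q,0).round(1)) if len(q)>4 else 0
st('house front',L[(L[:,2]>92)&(L[:,2]<137)&(abs(L[:,0]+28)<30)&(L[:,1]<20)&(L[:,1]>-20)])
st('stop',L[(L[:,2]>61)&(L[:,2]<70)&(abs(L[:,0]+28)<24)&(L[:,1]<10)&(L[:,1]>-14)])
E
```

```text
clock: 10.88
eef_pos: [526.3, -45.7, 171.4]
tool_rot: [3.141, 0.002, 2.019]
force: [1.5, -5.4, -2.2]
width: 12.5
gripper_force: 59.7
(np.float64(-28.02), np.float64(-30.71), np.float64(171.39)) [ 1.50548026 -5.44472994 -2.16965844] [-1.46771026 -0.61117186  0.00486201]
house front 466 [-40.4   3.7  92.5] [-20.9   9.6 137. ] [-31.3   8.6 119.1]
stop 207 [-48.4 -13.9  61.1] [-9.8  7.3 70. ] [-14.9  -9.3  64.3]
```

```bash
python3 -m creep '[{"jaw":-1,"xyz":[1.5,0,0],"angular":[0,0,0]},{"jaw":-1,"xyz":[3,0,0],"angular":[0,0,0]},{"jaw":-1,"xyz":[3,0,0],"angular":[0,0,0]}]'; python3 - <<'E'
from h import *
s=ctrl.read_state();print(loc(s['eef_pos']),s['force'],s['torque'])
i,d=viewer.get_image('wrist'); m=viewer.camera_model('wrist');cv2.imwrite('pics/w4.png',i[:,:,::-1])
P=cloud('wrist',d,np.ones_like(d,bool),m); L=np.array([loc(p) for p in P])
def st(n,q):
    print(n,len(q),q.min(0).round(1),q.max(0).round(1),np.median(q,0).round(1)) if len(q)>4 else 0
st('house front',L[(L[:,2]>92)&(L[:,2]<137)&(abs(L[:,0]+28)<30)&(L[:,1]<20)&(L[:,1]>-20)])
st('bar',L[(L[:,2]>80)&(L[:,2]<98)&(abs(L[:,0])<38)&(L[:,1]>100)])
E
```

```text
clock: 11.3
eef_pos: [525.5, -44.1, 171.2]
tool_rot: [3.141, 0.003, 2.018]
force: [3.9, -6.9, -3.9]
width: 12.9
gripper_force: 59.3
(np.float64(-28.05), np.float64(-28.85), np.float64(171.21)) [ 3.94322413 -6.94183769 -3.88009163] [-1.91260547 -0.91736013  0.13113448]
house front 439 [-40.4   4.2  92. ] [-20.8  10.7 136.9] [-31.4   9.3 119.3]
```

View pics/w4.png

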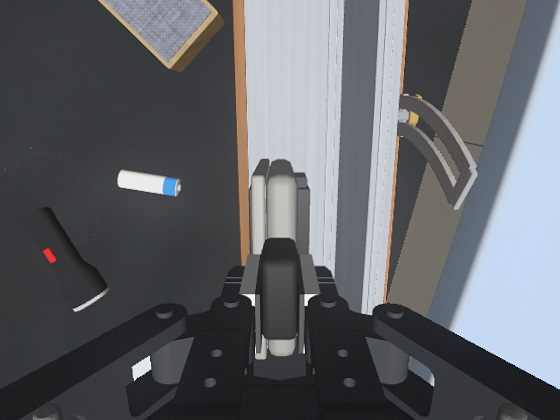

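```bash
python3 -m creep '[{"jaw":-1,"xyz":[-3,0,0],"angular":[0,0,0]},{"jaw":-1,"xyz":[-5,0,0.5],"angular":[0,0,0]},{"jaw":-1,"xyz":[-5,0,0.5],"angular":[0,0,0]},{"jaw":-0.4,"xyz":[-5,0,0.5],"angular":[0,0,0]},{"jaw":0.2,"xyz":[-5,0,0.5],"angular":[0,0,0]},{"jaw":0.2,"xyz":[-5,0,0.5],"angular":[0,0,0]}]'; python3 - <<'E'
from h import *
s=ctrl.read_state();print(loc(s['eef_pos']),s['force'],s['torque'],s['width'])
i,d=viewer.get_image('wrist'); m=viewer.camera_model('wrist')
P=cloud('wrist',d,np.ones_like(d,bool),m); L=np.array([loc(p) for p in P])
def st(n,q):
    print(n,len(q),q.min(0).round(1),q.max(0).round(1),np.median(q,0).round(1)) if len(q)>4 else 0
st('house front',L[(L[:,2]>92)&(L[:,2]<137)&(abs(L[:,0]+28)<30)&(L[:,1]<20)&(L[:,1]>-20)])
st('house top',L[(L[:,2]>138)&(L[:,2]<148)&(abs(L[:,0]+28)<20)&(L[:,1]<20)&(L[:,1]>-20)])
E
```

```text
clock: 12.1
eef_pos: [526.4, -45.9, 170.5]
tool_rot: [-3.141, -0.0, 2.02]
force: [-0.4, 0.3, -0.7]
width: 51.2
gripper_force: 0.0
(np.float64(-27.97), np.float64(-30.96), np.float64(170.51)) [-0.43721106  0.33310179 -0.72223966] [-0.00552866 -0.00190274  0.00303783] 51.21256209065368
house front 602 [-39.7   1.9  92.1] [-20.1   7.1 136.9] [-30.6   6.6 118.6]
house top 2856 [-40.1 -20.  138. ] [-20.1   7.  147.2] [-30.   -6.1 142.9]
```

```bash
python3 -m creep '[{"jaw":0.2,"xyz":[0,0,-50],"angular":[0,0,0]},{"jaw":0.2,"xyz":[0,0,-95],"angular":[0,0,0]},{"jaw":0.2,"xyz":[0,0,-95],"angular":[0,0,0]}]'
cat >> h.py <<'E'
def M(x,y,z,a=.449,C=(538.2,-5.9)):
    return np.array([C[0]+x*np.cos(a)-y*np.sin(a),C[1]+x*np.sin(a)+y*np.cos(a),z])
def rowsR(p,Rm):
    s=ctrl.read_state(); R0=R.from_euler('xyz',s['tool_rot'])
    print('xyz',np.round(R0.inv().apply(np.array(p)-s['eef_pos']),1),'ang',np.round((R0.inv()*Rm).as_rotvec(),3))
E
python3 - <<'E'
from h import *
t=np.radians(30); a=.449; ex=np.array([np.cos(a),np.sin(a),0]); ez=np.array([0,0,1.])
z=np.sin(t)*ex-np.cos(t)*ez; x=-np.cos(t)*ex-np.sin(t)*ez; y=np.cross(z,x)
Rm=R.from_matrix(np.c_[x,y,z]); 
rowsR(M(-110,-37,265),Rm); rowsR(M(-108,-37,198),Rm)
s=ctrl.read_state();print(s['eef_pos'],s['qpos'])
i,d=viewer.get_image('scene'); cv2.imwrite('pics/sc1.png',cv2.resize(i[150:300,210:410,::-1],None,fx=4,fy=4,interpolation=cv2.INTER_CUBIC))
m=viewer.camera_model('scene'); print(m['fx'],proj(m,M(-40,-37,90)))
E
```

```text
clock: 12.52
eef_pos: [528.8, -45.9, 268.9]
tool_rot: [3.135, 0.004, 2.02]
force: [1.2, 0.1, 0.1]
width: 51.2
gripper_force: 0.0
xyz [ -5.1 -84.2   3.4] ang [-0.408 -0.403 -1.532]
xyz [ -4.8 -82.6  70.4] ang [-0.408 -0.403 -1.532]
[528.79016896 -45.89514215 268.90325572] [ 0.34598692  0.46142829 -0.45270243  1.82416417  0.25131263  0.90507497
  0.22823865]
387.44960263706014 [[311.92881673 240.25260405]]
```

```bash
python3 -m creep '[{"jaw":0.2,"xyz":[-5,-84,0],"angular":[-0.1,-0.1,-0.4]},{"jaw":0.2,"xyz":[-5,-84,0],"angular":[-0.408,-0.403,-1.532]},{"jaw":0.2,"xyz":[-5,-84,0],"angular":[-0.408,-0.403,-1.532]},{"jaw":0.2,"xyz":[-5,-84,0],"angular":[-0.408,-0.403,-1.532]},{"jaw":0.2,"xyz":[-5,-84,0],"angular":[-0.408,-0.403,-1.532]},{"jaw":0.2,"xyz":[-5,-84,0],"angular":[-0.408,-0.403,-1.532]},{"jaw":0.2,"xyz":[-5,-84,0],"angular":[-0.408,-0.403,-1.532]},{"jaw":0.2,"xyz":[-5,-84,0],"angular":[-0.408,-0.403,-1.532]},{"jaw":0.2,"xyz":[-5,-84,0],"angular":[-0.408,-0.403,-1.532]},{"jaw":0.2,"xyz":[-5,-84,40],"angular":[-0.408,-0.403,-1.532]},{"jaw":0.2,"xyz":[-5,-84,65],"angular":[-0.408,-0.403,-1.532]},{"jaw":0.2,"xyz":[-5,-84,65],"angular":[-0.408,-0.403,-1.532]}]'
python3 - <<'E'
from h import *
s=ctrl.read_state();print(loc(s['eef_pos']),s['qpos'])
i,d=viewer.get_image('wrist'); m=viewer.camera_model('wrist'); cv2.imwrite('pics/w5raw.png',i[:,:,::-1]); np.savez('w5.npz',d=d,T=m['T'])
print(proj(m,M(-40,-37,90)),loc(np.array(m['T'])[:3,3]))
cv2.imwrite('pics/w5.png',i[:,:,::-1])
E
```

```text
clock: 14.08
eef_pos: [449.8, -91.3, 209.4]
tool_rot: [3.141, 0.504, -2.697]
force: [0.4, -0.3, -0.2]
width: 51.2
gripper_force: 0.0
(np.float64(-116.71), np.float64(-38.58), np.float64(209.37)) [ 1.18943047  0.60823352 -1.15317519  2.37614506  1.34732448  0.24707834
  0.96121875]
[[282.29488386 218.29977475]] (np.float64(-236.8), np.float64(-39.18), np.float64(282.41))
```

View pics/w5.png

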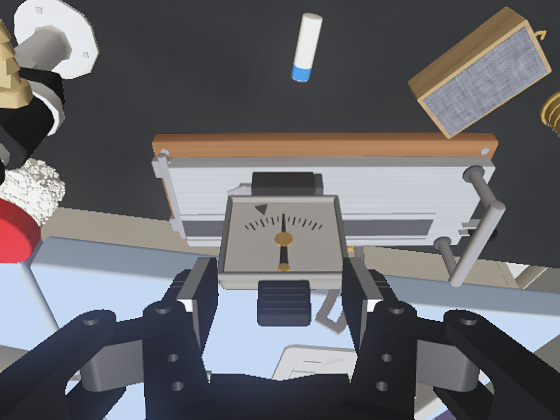

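```bash
python3 - <<'E'
from h import *
i=cv2.imread('pics/w5raw.png'); m=viewer.camera_model('wrist')
# depth of dial plane
d=np.load('w5.npz')['d']; P=cloud('wrist',d,np.ones_like(d,bool),m); L=np.array([loc(p) for p in P])
q=L[(abs(L[:,1]+37)<30)&(L[:,2]>85)&(L[:,2]<135)&(abs(L[:,0]+38)<8)]; print('dial x',np.percentile(q[:,0],[5,25,50,75,95]),len(q))
xp=np.median(q[:,0]); h=L[(abs(L[:,0]-xp)<4)&(L[:,2]>72)&(L[:,2]<146)&(abs(L[:,1]+37)<60)]; print('housing y,z',np.percentile(h,[1,99],axis=0))
W,H,S=540,600,6; U,V=np.meshgrid(np.arange(W),np.arange(H))
y=8-U/S; z=147-V/S
G=np.stack([M(xp,a,b) for a,b in [(0,0),(1,0),(0,1)]])
pts=G[0]+y.reshape(-1,1)*(G[1]-G[0])+z.reshape(-1,1)*(G[2]-G[0])
uv=proj(m,pts).astype(np.float32).reshape(H,W,2)
r=cv2.remap(i,uv[:,:,0],uv[:,:,1],cv2.INTER_CUBIC); cv2.imwrite('pics/rect.png',r)
E
```

```text
dial x [-38.   -36.34 -35.89 -35.5  -34.99] 4452
housing y,z [[-39.682 -76.592  72.918]
 [-32.922   3.65  144.704]]
```

View pics/rect.png

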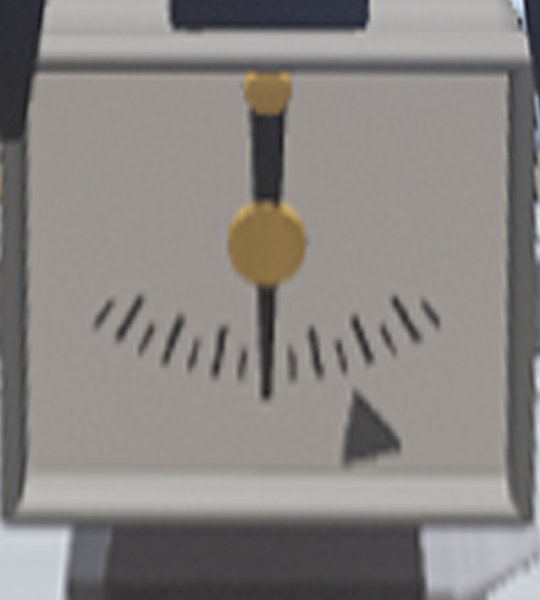

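```bash
python3 - <<'E'
from h import *
rows(M(-90,40,250),.449+np.pi); rows(M(0,122,200),.449+np.pi)
for c in ['top','scene']:
  d=np.load(f'{c}_d.npy'); P=cloud(c,d,np.ones_like(d,bool)); L=np.array([loc(p) for p in P[(P[:,0]>350)&(P[:,0]<600)&(P[:,1]>40)&(P[:,1]<260)]])
  for y in range(60,200,10):
    print(c,y,[int(np.percentile(k,90)) if len(k) else None for x in range(-60,61,15) for k in [L[(abs(L[:,0]-x)<7.5)&(abs(L[:,1]-y)<5)][:,2]]])
E
```

```text
xyz [-43.8  78.2 -23.8] ang [ 0.002  0.503 -0.003]
xyz [-98.3 160.3  63.5] ang [ 0.002  0.503 -0.003]
top 60 [None, None, 47, 47, 48, 47, 49, 48, 23]
top 70 [None, 46, 47, 46, 48, 48, 48, 50, 22]
top 80 [22, 46, 47, 47, 49, 47, 48, 48, 22]
top 90 [24, 46, 47, 46, 46, 48, 47, 47, 22]
top 100 [23, 46, 47, 47, 47, 47, 48, 49, 24]
top 110 [23, 46, 46, 47, 48, 46, 47, 46, 23]
top 120 [23, 95, 96, 97, 98, 98, 97, 97, None]
top 130 [23, 92, 93, 93, 92, 93, 92, 93, 23]
top 140 [22, 45, 46, 46, 44, 54, 52, 45, 23]
top 150 [20, 23, 22, 22, 20, 60, 62, 24, 22]
top 160 [2, 2, 2, 2, 2, 60, 61, 1, 1]
top 170 [3, 2, 2, 1, 1, 1, 1, 2, 2]
top 180 [1, 2, 1, 2, 2, 2, 2, 2, 2]
top 190 [1, 1, 2, 2, 3, 2, 2, 1, 1]
scene 60 [None, None, 44, 45, 47, 46, 46, 47, None]
scene 70 [None, 45, 45, 45, 46, 45, 46, 47, None]
scene 80 [22, 44, 45, 45, 47, 46, 46, 47, None]
scene 90 [21, 45, 45, 45, 47, 46, 46, 47, None]
scene 100 [21, 45, 46, 45, 46, 46, 46, 47, None]
scene 110 [22, 45, 45, 45, 45, 45, 45, 45, None]
scene 120 [22, 93, 94, 95, 94, 95, 95, 93, None]
scene 130 [21, 91, 95, 94, 95, 94, 94, 94, None]
scene 140 [22, 44, 45, 45, 45, 50, 50, 45, None]
scene 150 [20, 22, None, None, None, 64, 62, None, None]
scene 160 [1, -1, None, None, None, 58, 62, None, None]
scene 170 [0, 0, 0, 1, 1, 51, 0, 1, None]
scene 180 [0, 0, 1, 0, 0, -1, None, None, None]
scene 190 [0, 0, 0, 0, 0, 1, 0, 1, None]
```

```bash
python3 -m creep '[{"jaw":0.2,"xyz":[-20,40,-40],"angular":[0,0.2,0]},{"jaw":0.2,"xyz":[-44,78,-24],"angular":[0,0.4,0]},{"jaw":0.2,"xyz":[-44,78,-24],"angular":[0,0.503,-0.003]},{"jaw":0.2,"xyz":[-70,120,20],"angular":[0,0.503,-0.003]},{"jaw":0.2,"xyz":[-90,160,59],"angular":[0,0.503,-0.003]},{"jaw":0.2,"xyz":[-90,160,59],"angular":[0,0.503,-0.003]},{"jaw":0.2,"xyz":[-90,160,59],"angular":[0,0.503,-0.003]}]'
python3 - <<'E'
from h import *
i,d=viewer.get_image('wrist'); m=viewer.camera_model('wrist'); cv2.imwrite('pics/w6.png',i[:,:,::-1])
s=ctrl.read_state();print(loc(s['eef_pos']),s['qpos'],s['tool_rot'])
P=cloud('wrist',d,np.ones_like(d,bool),m); L=np.array([loc(p) for p in P])
q=L[(L[:,2]>91)&(L[:,2]<98)&(abs(L[:,0])<38)&(abs(L[:,1]-122)<15)]; print('bar',len(q),np.median(q,0),q.min(0),q.max(0))
rows(M(-10,122,90),.449+np.pi)
E
```

```text
clock: 15.0
eef_pos: [477.4, 99.6, 201.9]
tool_rot: [-3.141, -0.001, -2.691]
force: [-0.2, -0.2, -0.5]
width: 51.3
gripper_force: 0.0
(np.float64(-9.23), np.float64(120.01), np.float64(202.18)) [ 0.39386982  0.65620692 -1.00955831  1.99512931  0.72211247  0.90092483
  1.01217144] [-3.13966434e+00 -6.71334235e-04 -2.69311798e+00]
bar 1810 [ -2.515 120.94   94.27 ] [-37.96 115.03  91.01] [ 37.95 126.41  96.81]
xyz [  0.7   2.2 112.2] ang [-0.002 -0.001 -0.001]
```

```bash
python3 -m creep '[{"jaw":0.2,"xyz":[0,1,50],"angular":[0,0,0]},{"jaw":0.2,"xyz":[0,1,95],"angular":[0,0,0]},{"jaw":0.2,"xyz":[0,1,112],"angular":[0,0,0]},{"jaw":0.2,"xyz":[0,1,112],"angular":[0,0,0]},{"jaw":-1,"xyz":[0,1,112],"angular":[0,0,0]},{"jaw":-1,"xyz":[0,1,112],"angular":[0,0,0]},{"jaw":-1,"xyz":[0,1,112],"angular":[0,0,0]},{"jaw":-1,"xyz":[0,1,112],"angular":[0,0,0]},{"jaw":-1,"xyz":[0,1,112],"angular":[0,0,0]}]'
python3 - <<'E'
from h import *
s=ctrl.read_state();print(loc(s['eef_pos']),s['force'],s['width'])
b=np.array(loc(s['eef_pos']))
for t in np.arange(0,.30,.03).tolist()+[.282]:
    c,sn=np.cos(t),np.sin(t); print(round(t,3),'y',round(262*c-61*sn-262,1),'z',round(-(262*sn+61*c-61),1))
E
```

```text
clock: 16.18
eef_pos: [478.3, 102.0, 91.9]
tool_rot: [-3.142, 0.004, -2.692]
force: [-4.9, 3.4, 5.0]
width: 9.9
gripper_force: 58.5
(np.float64(-7.15), np.float64(123.25), np.float64(91.89)) [-4.86252024  3.38155213  5.034716  ] 9.905159641021617
0.0 y 0.0 z -0.0
0.03 y -1.9 z -7.8
0.06 y -4.1 z -15.6
0.09 y -6.5 z -23.3
0.12 y -9.2 z -30.9
0.15 y -12.1 z -38.5
0.18 y -15.2 z -45.9
0.21 y -18.5 z -53.3
0.24 y -22.0 z -60.5
0.27 y -25.8 z -67.7
0.282 y -27.3 z -70.5
```

```bash
python3 -m creep '[{"jaw":-1,"xyz":[0,0,-4],"angular":[0,0,0]},{"jaw":-1,"xyz":[0,-2,-8],"angular":[0,0,0]},{"jaw":-1,"xyz":[0,-4,-15.6],"angular":[0,0,0]},{"jaw":-1,"xyz":[0,-6.5,-23.3],"angular":[0,0,0]},{"jaw":-1,"xyz":[0,-9.2,-30.9],"angular":[0,0,0]},{"jaw":-1,"xyz":[0,-12.1,-38.5],"angular":[0,0,0]},{"jaw":-1,"xyz":[0,-15.2,-45.9],"angular":[0,0,0]},{"jaw":-1,"xyz":[0,-18.5,-53.3],"angular":[0,0,0]},{"jaw":-1,"xyz":[0,-22,-60.5],"angular":[0,0,0]},{"jaw":-1,"xyz":[0,-22,-60.5],"angular":[0,0,0]}]'
python3 - <<'E'
from h import *
s=ctrl.read_state();p=np.array(loc(s['eef_pos']));print(p,s['force'],s['width'],s['gripper_force'])
# tilt from bar pos relative to start (y 123.25,z91.89 at 0)
v=np.array([p[1]-123.25+262,p[2]-91.89+61]); print('tilt',np.arctan2(v[1],v[0])-np.arctan2(61,262),np.hypot(*v)-np.hypot(262,61))
for k in range(1):
    i,d=viewer.get_image('scene')
P=cloud('scene',d,np.ones_like(d,bool)); L=np.array([loc(q) for q in P[(P[:,0]>400)&(P[:,0]<650)&(abs(P[:,1])<150)]])
# track surface tilt: fit at local x 5..40
best=None
q=L[(L[:,0]>0)&(L[:,0]<44)&(L[:,1]>-110)&(L[:,1]<40)&(L[:,2]>40)]
z=q[:,2];y=q[:,1]; k=np.ones(len(y),bool)
for _ in range(8):
    f=np.polyfit(y[k],z[k],1); k=abs(np.polyval(f,y)-z)<3
print('plane tilt',np.arctan(f[0]),k.sum())
E
```

```text
clock: 17.42
eef_pos: [487.5, 82.9, 152.3]
tool_rot: [3.14, 0.004, -2.692]
force: [-4.0, 8.0, 0.5]
width: 9.8
gripper_force: 58.7
[ -7.15 101.96 152.27] [-3.95710093  7.96798691  0.48705284] 9.825222576945674 58.742637634277344
tilt 0.238299142581375 0.5744794257665831
plane tilt 0.23459476523427064 400
```

```bash
python3 -m creep '[{"jaw":-1,"xyz":[0,0,-3],"angular":[0,0,0]},{"jaw":-1,"xyz":[0,-1.5,-6.5],"angular":[0,0,0]},{"jaw":-1,"xyz":[0,-3.3,-10],"angular":[0,0,0]},{"jaw":-1,"xyz":[0,-3.3,-10],"angular":[0,0,0]},{"jaw":-1,"xyz":[0,-3.3,-10],"angular":[0,0,0]},{"jaw":-1,"xyz":[0,-3.3,-10],"angular":[0,0,0]},{"jaw":-1,"xyz":[0,-3.3,-10],"angular":[0,0,0]},{"jaw":-1,"xyz":[0,-3.3,-10],"angular":[0,0,0]},{"jaw":-1,"xyz":[0,-3.3,-10],"angular":[0,0,0]},{"jaw":-1,"xyz":[0,-3.3,-10],"angular":[0,0,0]},{"jaw":-1,"xyz":[0,-3.3,-10],"angular":[0,0,0]},{"jaw":-1,"xyz":[0,-3.3,-10],"angular":[0,0,0]}]'
python3 -m creep '[{"jaw":-1,"xyz":[0,0,0],"angular":[0,0,0]},{"jaw":-1,"xyz":[0,0,0],"angular":[0,0,0]},{"jaw":-1,"xyz":[0,0,0],"angular":[0,0,0]},{"jaw":-1,"xyz":[0,0,0],"angular":[0,0,0]},{"jaw":-1,"xyz":[0,0,0],"angular":[0,0,0]},{"jaw":-1,"xyz":[0,0,0],"angular":[0,0,0]},{"jaw":-1,"xyz":[0,0,0],"angular":[0,0,0]},{"jaw":-1,"xyz":[0,0,0],"angular":[0,0,0]}]'
cat > chk.py <<'E'
from h import *
import sys
s=ctrl.read_state();p=np.array(loc(s['eef_pos']));print(p,s['force'])
v=np.array([p[1]-123.25+262,p[2]-91.89+61]); t=np.arctan2(v[1],v[0])-np.arctan2(61,262); print('tilt',t)
ims=[viewer.get_image('scene')[0].astype(float) for _ in range(6)]; print('motion',[np.abs(a-ims[0])[190:290,260:360].mean().round(2) for a in ims])
i=np.mean(ims,0).astype(np.uint8); m=viewer.camera_model('scene')
# rectify dial plane in gauge axes: gauge coords (gy, gz): track coords y_t=103+gy from hinge, z_t=16+1.5+gz above axis
W,H,S=540,600,6; U,V=np.meshgrid(np.arange(W),np.arange(H)); gy=45-U/S; gz=100-V/S
yt=103+gy; zt=17.8+gz; c,sn=np.cos(t),np.sin(t); Y=-140+yt*c-zt*sn; Z=29+yt*sn+zt*c
O,ey=M(-37,0,0),M(-37,1,0)-M(-37,0,0)
pts=O+Y.reshape(-1,1)*ey+Z.reshape(-1,1)*np.array([0,0,1.])
uv=proj(m,pts).astype(np.float32).reshape(H,W,2)
r=cv2.remap(i,uv[:,:,0],uv[:,:,1],cv2.INTER_CUBIC); cv2.imwrite(sys.argv[1],r[:,:,::-1]); cv2.imwrite('raw_'+sys.argv[1].split('/')[-1],i[:,:,::-1])
E
python3 chk.py pics/r2.png
```

```text
clock: 18.98
eef_pos: [489.6, 78.5, 161.7]
tool_rot: [-3.141, 0.004, -2.693]
force: [-0.5, 6.0, -1.5]
width: 10.1
gripper_force: 58.6
clock: 19.98
eef_pos: [489.6, 78.5, 161.7]
tool_rot: [-3.141, 0.004, -2.693]
force: [-0.8, 4.9, -1.6]
width: 10.1
gripper_force: 58.6
[ -7.15  97.16 161.66] [-0.83474105  4.90366572 -1.55170543]
tilt 0.2774058044987945
motion [np.float64(0.0), np.float64(1.74), np.float64(1.74), np.float64(1.74), np.float64(1.73), np.float64(1.74)]
```

View pics/r2.png

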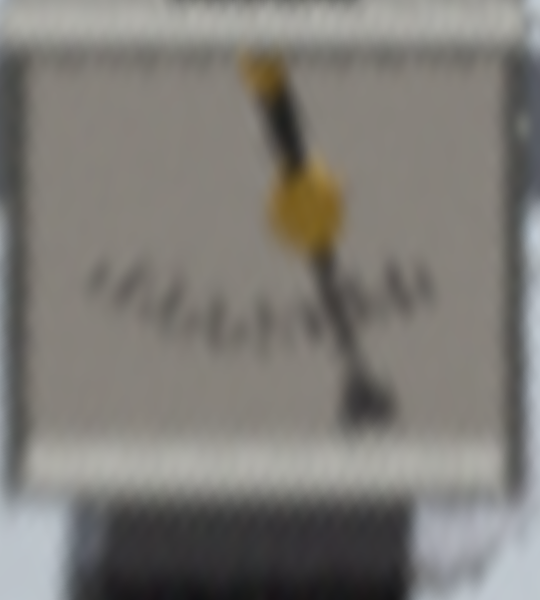

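```bash
python3 - <<'E'
from h import *
def dark(f,box,th):
    g=cv2.cvtColor(cv2.imread(f),cv2.COLOR_BGR2GRAY).astype(float); u0,v0,u1,v1=box; k=g[v0:v1,u0:u1]; bg=np.median(k); w=np.clip(bg-th-k,0,None); return w,u0,v0
# rect.png : ticks -> circle/centre from tick directions; arrow
w,u0,v0=dark('pics/rect.png',(80,290,460,385),25)
n,lab,st,ce=cv2.connectedComponentsWithStats((w>0).astype(np.uint8))
lines=[]
for k in range(1,n):
    if st[k,4]<25: continue
    v,u=np.nonzero(lab==k); u=u+u0; v=v+v0; c,_=np.mean(np.c_[u,v],0),0
    U,S,Vt=np.linalg.svd(np.c_[u,v]-c,full_matrices=False); lines.append((*c,*Vt[0],st[k,4])); print(np.round(lines[-1],2))
w,u0,v0=dark('pics/rect.png',(330,386,420,472),40)
n,lab,st,ce=cv2.connectedComponentsWithStats((w>0).astype(np.uint8)); k=1+np.argmax(st[1:,4]); v,u=np.nonzero(lab==k)
cn=cv2.minEnclosingTriangle(np.c_[u+u0,v+v0].astype(np.float32).reshape(-1,1,2))[1].reshape(3,2); print('arrow tri',cn.round(1),'cent',u.mean()+u0,v.mean()+v0)
# r2 needle
g=cv2.cvtColor(cv2.imread('pics/r2.png'),cv2.COLOR_BGR2GRAY).astype(float)
pts=[]
for v in list(range(115,165,5))+list(range(255,360,5)):
    uc=263+(v-72)*.31; a=int(uc-18);k=g[v,a:a+36]; w=np.clip(np.median(k)-8-k,0,None)**2
    pts.append((v,(w*np.arange(a,a+36)).sum()/w.sum()))
pts=np.array(pts); f=np.polyfit(pts[:,0],pts[:,1],1); print('needle angle',np.arctan(f[0]),f,'resid',np.round(np.polyval(f,pts[:,0])-pts[:,1],1))
w,u0,v0=dark('pics/r2.png',(320,375,410,432),25); V,U=np.mgrid[0:w.shape[0],0:w.shape[1]]; cu,cv=(w*U).sum()/w.sum()+u0,(w*V).sum()/w.sum()+v0; print('arrow cent',cu,cv,'needle line there',np.polyval(f,cv))
E
```

```text
[2.6623e+02 3.3368e+02 0.0000e+00 1.0000e+00 1.6570e+03]
[ 1.2908e+02  3.1836e+02 -4.8000e-01  8.8000e-01  5.2300e+02]
[4.0578e+02 3.1977e+02 5.0000e-01 8.7000e-01 5.3900e+02]
[430.39 313.58   0.54   0.84 274.  ]
[103.2  313.75  -0.54   0.84 271.  ]
[ 1.7260e+02  3.3882e+02 -3.4000e-01  9.4000e-01  5.2400e+02]
[3.6157e+02 3.3951e+02 3.5000e-01 9.4000e-01 5.2800e+02]
[146.25 338.14  -0.42   0.91 262.  ]
[387.38 338.82   0.41   0.91 244.  ]
[ 2.1906e+02  3.5090e+02 -1.9000e-01  9.8000e-01  5.2100e+02]
[3.1519e+02 3.5253e+02 1.8000e-01 9.8000e-01 5.1300e+02]
[ 1.9326e+02  3.5471e+02 -2.5000e-01  9.7000e-01  2.5800e+02]
[3.4104e+02 3.5626e+02 2.3000e-01 9.7000e-01 2.7200e+02]
[2.9163e+02 3.6408e+02 7.0000e-02 1.0000e+00 2.8900e+02]
[ 2.4202e+02  3.6369e+02 -1.5000e-01  9.9000e-01  2.6100e+02]
arrow tri [[407.7 448.2]
 [354.3 387.3]
 [338.5 466.5]] cent 366.86396282213775 433.16899028305875
needle angle 0.2771941817975668 [  0.28451894 248.18772702] resid [-1.3 -0.4  0.3  0.3  0.2 -0.1  0.  -0.2 -0.3  0.3 -2.1 -1.5 -0.8  0.
  1.   1.8  2.3  2.3  1.8  1.1  1.   0.8  0.5 -0.2 -1.2 -1.7 -1.3 -0.6
 -0.2 -0.6 -1.3]
arrow cent 364.0005661445556 400.5436245832547 needle line there 362.1499755243617
```

```bash
python3 -c "
from cell import ctrl
print(ctrl.finish_job())"
```

```text
the job is handed in; nothing more can be done
None
```

The gauge is home against the stop, dial away from the quadrant, and released. I did not see the spring ball snap in; I judge it seated from position (0.2 mm off home) and 8 N of push against the stop. The gripper is holding the bar with the track at 0.277 rad: the settled needle reads 0.277 against about 0.277 for the index, and the job was handed in at about 20 s of the 61 s allowed.

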